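Slide the bronze spacer along the rail into the corner pocket

TASK

With your fingertips, push the bronze spacer across the fixture plate until it lies against the long aluminium rail, then, keeping it against the rail, drag it along into the corner pocket by the green lip until it is fully home against the end stop. Do not lift or tip it off the plate, leave everything else where it is, and finish with the hand clear.

Things in the scene. Friction and masses are not known exactly. Their poses are not given: they have to be found in the camera images.
- spacer: The bronze (golden-orange) spacer: a solid disc 44 mm in diameter and 14 mm high with a flush black plug 18 mm wide in its middle, 105 to 210 g, loose on the fixture plate. Origin: centre of its underside; z up.
- fixture: Seating fixture, fixed: dark steel plate 10 mm thick, spanning in its own frame (mm) x -95 to 75, y -150 to 150, with low aluminium walls 12 mm high on it (tops 22 mm above the table). Slick coating (friction about 0.2). Origin on the table under the plate, z up. Nothing on the plate but the spacer, which starts off the rail at x -65 to -12, y 60 to 115.
- rail_face (a point): Middle of the long rail's inner face, at plate height; fixture frame (50, 0, 10) mm, axes as the fixture's. The rail runs straight along the fixture's y over the whole plate, on its far (+x) side; a spacer lying against it has its centre at fixture x = 28.
- pocket (a point): Where the seated spacer's underside centre belongs: fixture frame (28, -108, 10) mm, axes as the fixture's. The corner pocket is formed by the rail, the end stop across the -y end (inner face y = -130, x -25 to 50) and the green lip 22 mm square (x -19 to 3, y -130 to -108). It is 47 mm wide, 22 mm deep, open to +y: the seated spacer sticks half out.
- bolt: Bystander: a steel hexagon-head pitch horn bolt lying on the table, 68 mm long, head 21 mm across. Origin: under its middle.
- caddy: Bystander: yellow polymer bolt caddy, an open two-cell box 100 x 75 x 38 mm, loose on the table. Origin: centre of its underside.
- dark_spacer: Bystander: a dark steel spacer of the same 44 x 14 mm size, on the table beside the fixture. Origin: centre of its underside.
- socket: Bystander: a steel wrench socket standing on the table, 26 mm in diameter, 38 mm high. Origin: centre of its underside.
- wrench_chrome: Bystander: chrome torque wrench standing upright, handle down, loose in the slotted aluminium stand on the table's right side; its head reaches 272 mm above the table. Origin: centre of the handle's lower end.
- wrench_black: Bystander: black torque wrench standing upright, handle down, loose in the slotted aluminium stand on the table's right side; its head reaches 272 mm above the table. Origin: centre of the handle's lower end.
- wrench_blue: Bystander: blue-handled torque wrench standing upright, handle down, loose in the slotted aluminium stand on the table's right side; its head reaches 272 mm above the table. Origin: centre of the handle's lower end.

How it is judged:
By the outcome, as a careful person would: the job done as asked, in the order asked, and still so for the second after the job is handed in, with the robot touching nothing.
It also fails if it takes over 48 s, if anything falls off the work surface, if the arm or the gripper's body presses on something with over 40 N, if the wrist force passes 120 N, or if a joint passes its speed limit or range.

ROBOT

A 6-joint arm with a two-finger parallel gripper is mounted at the origin on the work surface. World frame = base frame: x ahead of the robot, y to its left, z up, the work surface at z = 0. Lengths are in mm, angles in rad, forces in N, time in s.
With the tool pointing down it reaches from about 250 to 775 mm from the base axis. Payload 4 kg.
Tool frame: the origin (TCP) lies on the mounting face of the last link; the fingertips stand 199 mm ahead of it and the grasp point (between the pads) lies 180 mm ahead of it; z points along the fingers, x is the direction in which the jaws open and shut, and the axes are right-handed (so a half turn about z gives the same grasp; the last joint's range is limited). The gripper opens to 94 mm and grips with 3 to 60 N. Pads are 16 mm wide; open, the fingers measure 119 mm over their backs; the gripper's body (75 mm by 177 mm) begins 78 mm behind the grasp point.
Start: joints at [-1.369, 0.087, 1.371, -0, 1.684, -0.103], TCP at [165.05, -524.651, 404.706] pointing down, gripper open.
Joint ranges: [-3.1, 3.1], [-0.76, 2.03], [0.27, 2.55], [-1.08, 4.22], [0.17, 2.65], [-2.57, 2.57]. Speed limits (rad/s): [2.79, 2.79, 3.14, 3.14, 3.14, 3.14].

INTERFACE

Orientations are given as a 3x3 rotation matrix whose columns are the frame's x, y, z axes.
In Python, from bench import robot gives the robot as it stands.
- The arm moves only by the shell command python3 -m handwheel 'ROWS' [OPENING] [FORCE]. ROWS is text: rows parted by semicolons, each of 6 numbers parted by spaces: the shift along the tool's x, y, z in units of 40 mm (1.0 is 40 mm), then the turn, a rotation vector about the tool's x, y, z in units of 5 degrees (1.0 is 5 degrees). A call has 1 to 12 rows; each row shifts and turns the commanded pose from where the row before left it, along the tool's axes as they then stand; what a row does not reach is not made up. A row lasts 1/12 s, in which the tool goes at most 41.7 mm and 7.16 degrees, less where a joint would pass 70% of its speed; a pose out of reach is approached as far as the arm can. A call is refused whole if a number of a shift passes 1 or a number of a turn 1, either way. A call with a gripper value outside its range is refused whole. OPENING is the finger opening in mm, from 0 to 94, set as the call begins (- or left out, the last holds). The fingers move at their own pace and stop on an object; FORCE is the grip in N (left out, the last holds). Time passes only in rows, so rows that do not move let the fingers close. It gives the time, the measured TCP pose, the force and the opening at its end, in the units of the state.
- robot.observe(): the state, without advancing time (a new reading comes with each control period).
- robot.camera(name): name is "scene" or "top" or "wrist"; returns the picture (420x560x3 uint8, red, green, blue); there is no depth.
- robot.camera_model(name): a dict with "fx", "fy", "cx", "cy" (pixels), "rvec" (rotation vector, rad) and "tvec" (3), from world to camera coordinates, as OpenCV has them; the wrist camera has in their place "T_tool_cam" (4x4, takes a point from camera to tool coordinates, whose origin is the TCP and whose axes are the tool frame's). Camera axes: x right, y down, z forward; pixel columns grow to the right and rows downward; lengths in mm; the calibration is good to about 2 mm. A picture is of the moment at which its call begins: read the wrist's pose just before it. camera_model takes no time and is no camera call.
- robot.close_job(): hands the job in, once; it reports no verdict.
The state is a dict: "clock": time; "joints": joint angles; "qvel": joint speeds; "joint_efforts": joint torques, N m; "eef_pos": TCP position; "ee_rot": TCP orientation; "ft_force": force on the tool from outside, world axes, zero at the start; "torque": the same for the moment, N m; "opening": opening from 0.0 (shut) to 1.0 (fully open).
Only numpy, scipy, OpenCV 4.12 (cv2) and the standard library are available. Lean on these libraries where they do the work, as an engineer would, in place of code of your own. Each camera call takes 0.05 s, during which the arm holds its last target.

## Working session

There is one attempt and no reset: what is moved stays moved. The work goes in short steps, Python scripts to look and compute and a shell command to move; the robot and the scene stay as the last step left them, time stands still between calls to the robot, and variables do not carry over. Pictures are saved under pics/ and viewed, and the job is handed in when it is done.

```bash
mkdir -p pics; python3 - <<'E'
from bench import robot
import cv2
s=robot.observe(); print(s)
for n in ("top","scene"):
    print(n,robot.camera_model(n))
    im=robot.camera(n); cv2.imwrite(f"pics/{n}0.png",im[:,:,::-1])
print(robot.camera_model("wrist"))
E
```

```text
{'clock': 0.0, 'joints': array([-1.36912190e+00,  8.79690561e-02,  1.37225512e+00, -5.46263770e-06,
        1.68360109e+00, -1.03122683e-01]), 'qvel': array([-0.00181304, -0.00047462,  0.00149621,  0.00061629,  0.00152819,
       -0.00022068]), 'joint_efforts': array([-1.19731820e-03, -3.40182853e+01, -3.02430260e+01,  7.15532689e-02,
        3.29330144e-02, -1.69049072e-04]), 'eef_pos': array([ 165.01543648, -524.54575965,  403.49557337]), 'ee_rot': array([[ 3.00098563e-01, -9.53908092e-01, -4.52532552e-04],
       [-9.53905613e-01, -3.00098820e-01,  2.18627489e-03],
       [-2.22130979e-03, -2.24424610e-04, -9.99997508e-01]]), 'ft_force': array([ 0.73720788, -1.02416683,  0.0950319 ]), 'torque': array([-0.03921207,  0.03488731, -0.0558666 ]), 'opening': 0.9991000786485174}
top {'fx': 528.1744181494421, 'fy': 528.1744181494421, 'cx': 276.7159319618134, 'cy': 208.07084986136093, 'rvec': array([ 2.13742677, -2.1874363 ,  0.12882259]), 'tvec': array([ -35.14170262,  569.3962122 , 1382.39038314])}
scene {'fx': 394.1996560350357, 'fy': 394.1996560350357, 'cx': 277.3442513553576, 'cy': 214.93107509247847, 'rvec': array([ 1.52200862,  2.24400429, -0.72594988]), 'tvec': array([ 248.59464267, -379.07084096, 1323.79950009])}
{'fx': 377.11728566681063, 'fy': 377.11728566681063, 'cx': 281.2637997398214, 'cy': 209.68885680754312, 'T_tool_cam': array([[ 9.99999810e-01, -6.05769746e-04, -1.11320591e-04,
        -1.05339654e+00],
       [ 6.14108595e-04,  9.66822458e-01,  2.55448540e-01,
        -7.42525822e+01],
       [-4.71157498e-05, -2.55448560e-01,  9.66822647e-01,
         2.09174279e+01],
       [ 0.00000000e+00,  0.00000000e+00,  0.00000000e+00,
         1.00000000e+00]])}
```

View pics/top0.png

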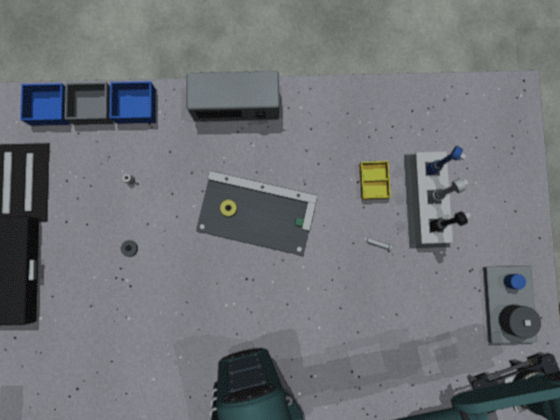

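View pics/scene0.png

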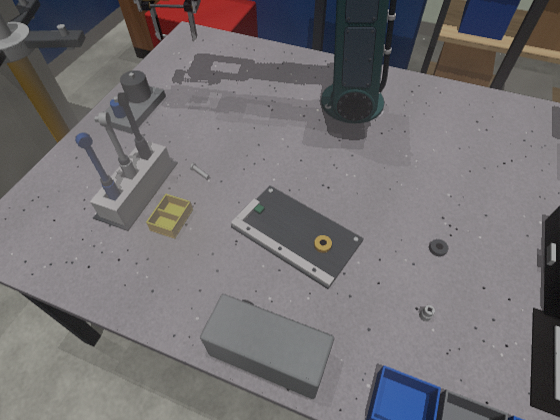

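The top view shows the fixture around (258,213), with the rail along its upper edge. The spacer is at about (228,208), the green lip at about (299,222) and the end stop at the right end. I'll enlarge both views.

```bash
python3 - <<'E'
import cv2
a=cv2.imread("pics/top0.png")[160:265,185:330]; cv2.imwrite("pics/topc.png",cv2.resize(a,None,fx=5.5,fy=5.5,interpolation=cv2.INTER_CUBIC))
a=cv2.imread("pics/scene0.png")[175:295,220:375]; cv2.imwrite("pics/scenec.png",cv2.resize(a,None,fx=5,fy=5,interpolation=cv2.INTER_CUBIC))
E
```

```text
(no output)
```

View pics/topc.png

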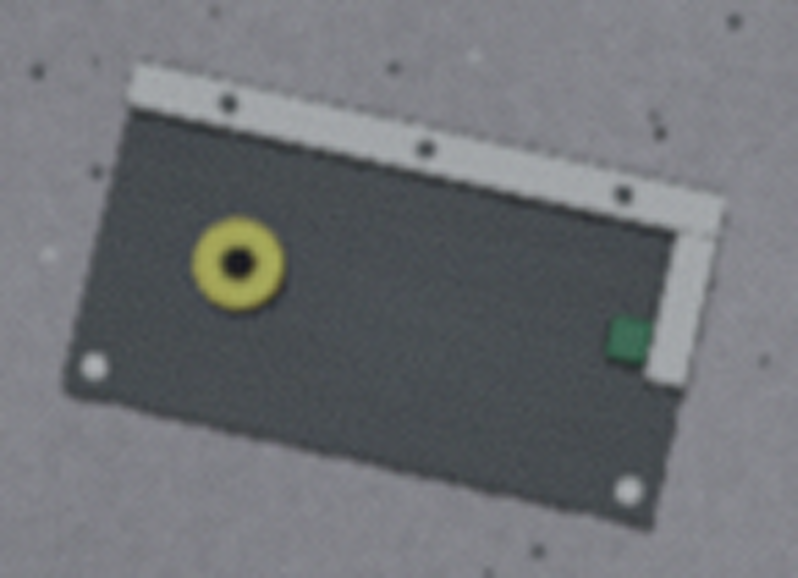

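View pics/scenec.png

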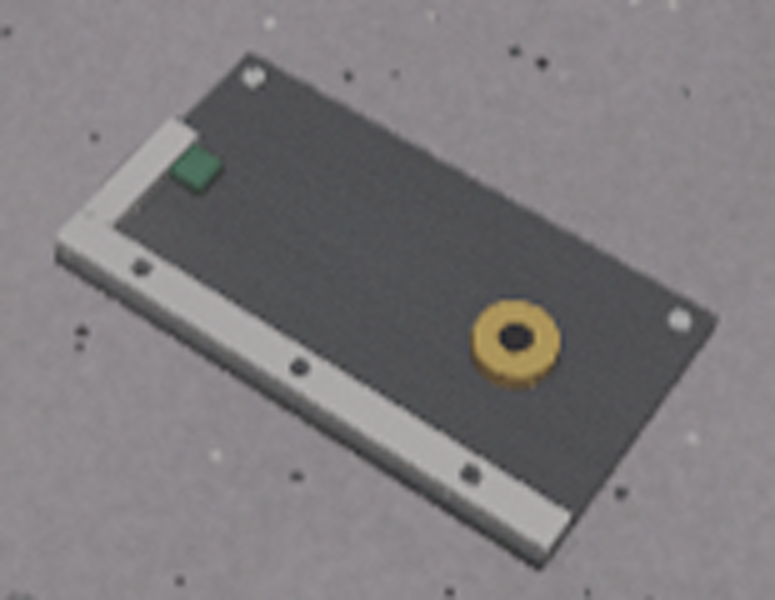

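```bash
cat > h.py <<'E'
from bench import robot
import numpy as np, cv2
from scipy.optimize import least_squares
def proj(n,P):
    m=robot.camera_model(n);K=np.array([[m['fx'],0,m['cx']],[0,m['fy'],m['cy']],[0,0,1]])
    return cv2.projectPoints(np.array(P,float).reshape(-1,1,3),m['rvec'],m['tvec'],K,None)[0].reshape(-1,2)
def ray(n,uv,z):
    m=robot.camera_model(n);R=cv2.Rodrigues(m['rvec'])[0];c=-R.T@m['tvec']
    d=R.T@np.array([(uv[0]-m['cx'])/m['fx'],(uv[1]-m['cy'])/m['fy'],1]);return c+d*(z-c[2])/d[2]
def wray(uv,z,s):
    m=robot.camera_model('wrist');T=m['T_tool_cam'];R=s['ee_rot'];p=s['eef_pos']
    c=R@T[:3,3]+p;d=R@T[:3,:3]@np.array([(uv[0]-m['cx'])/m['fx'],(uv[1]-m['cy'])/m['fy'],1])
    return c+d*(z-c[2])/d[2]
E
python3 - <<'E'
from h import *
T=[((140,65),(75,150,22)),((724,197),(75,-150,22)),((130,106),(50,150,22)),((675,233),(50,-130,22)),((684,386),(-25,-150,22)),((645,377),(-25,-130,22)),((66,392),(-95,150,10)),((652,530),(-95,-150,10)),((607,360),(-19,-108,22)),((614,317),(3,-108,22))]
S=[((57,238),(75,-150,22)),((541,556),(75,150,22)),((572,517),(50,150,22)),((114,228),(50,-130,22)),((197,131),(-25,-130,22)),((176,119),(-25,-150,22)),((250,52),(-95,-150,10)),((718,318),(-95,150,10))]
ut=(np.array([t[0] for t in T])+.5)/5.5-.5+[185,160];us=(np.array([t[0] for t in S])+.5)/5-.5+[220,175]
pt=np.array([t[1] for t in T],float);ps=np.array([t[1] for t in S],float)
def W(q,p):
    c,s=np.cos(q[2]),np.sin(q[2]);return p@np.array([[c,-s,0],[s,c,0],[0,0,1]]).T+[q[0],q[1],0]
ft=lambda q:(proj("top",W(q,pt))-ut).ravel()
fs=lambda q:(proj("scene",W(q,ps))-us).ravel()
x0=[*ray("top",(258,213),10)[:2],-.2]
for nm,f in (("top",ft),("scene",fs),("both",lambda q:np.r_[ft(q),fs(q)])):
    r=least_squares(f,x0,x_scale=[1,1,.01]);print(nm,r.x,np.abs(r.fun).max(),np.sqrt((r.fun**2).mean()))
q=r.x
st=(np.array((239,263))+.5)/5.5-.5+[185,160];ss=(np.array((516,339))+.5)/5-.5+[220,175]
for n,u in(("top",st),("scene",ss)):
    p=ray(n,u,24);c,s=np.cos(q[2]),np.sin(q[2]);print(n,p,"fix",np.array([[c,s],[-s,c]])@(p[:2]-q[:2]))
print("pocket",W(q,np.array([[28,-108,10.]])))
E
```

```text
top [ 5.68013878e+02  4.77210425e+00 -2.47441185e-01] 1.2204155641634031 0.6161103015447399
scene [ 5.70263018e+02  7.11633617e+00 -2.59084528e-01] 1.185365258352931 0.5474943367212859
both [ 5.68980470e+02  5.79091160e+00 -2.53421362e-01] 1.7213819336033964 0.7372629935717783
top [574.33416374  82.89581641  24.        ] fix [-14.14885102  75.98446156]
scene [574.96018724  84.84845378  24.        ] fix [-14.03238289  78.03168731]
pocket [[ 569.00866762 -105.77969029   10.        ]]
```

```bash
python3 -m handwheel '0 -0.5 0 0 0 -0.42; 0 -1 0 0 0 -0.84; 0 -1 0 0 0 -0.84; 0 -1 0 0 0 -0.84; 0 -1 0 0 0 -0.84; 0 -1 0 0 0 -0.84; 0 -1 0 0 0 -0.84; 0 -1 0 0 0 -0.84; 0 -1 0 0 0 -0.84; 0 -1 0 0 0 -0.84; 0 -1 0 0 0 -0.84; 0 -1 0 0 0 -0.84' 16 20
python3 -m handwheel '0 -1 0 0 0 -0.84; 0 -1 0 0 0 -0.84; 0 -1 0 0 0 -0.84; 0 -1 0 0 0 -0.84; 0 -1 0 0 0 -0.84; 0 -1 0 0 0 -0.84; 0 -1 0 0 0 -0.84; 0 -1 0 0 0 -0.84; 0 -0.5 0 0 0 -0.84; 0 0 0 0 0 -0.42; 0 0 0 0 0 0; 0 0 0 0 0 0'
python3 - <<'E'
from h import *
s=robot.observe(); print(s['clock'],s['eef_pos'],s['ee_rot'],s['opening'],s['ft_force'])
cv2.imwrite("pics/w1.png",cv2.resize(robot.camera("wrist")[:,:,::-1],(800,600),interpolation=cv2.INTER_CUBIC))
E
```

```text
clock: 1.1
eef_pos: [510.5, -238.5, 403.8]
ee_rot: [[0.913, -0.407, -0.001], [-0.407, -0.913, 0.001], [-0.001, -0.0, -1.0]]
ft_force: [0.7, -0.4, -0.0]
opening: 0.193
clock: 2.1
eef_pos: [558.4, 90.9, 404.1]
ee_rot: [[0.963, 0.269, -0.001], [0.269, -0.963, -0.0], [-0.001, 0.0, -1.0]]
ft_force: [-0.3, 0.3, -0.2]
opening: 0.171
2.1 [558.42627989  90.91178096 404.1299372 ] [[ 9.63011483e-01  2.69458853e-01 -8.99792975e-04]
 [ 2.69458571e-01 -9.63011889e-01 -4.23888859e-04]
 [-9.80731939e-04  1.65752910e-04 -9.99999505e-01]] 0.17055813745000387 [-0.27133164  0.27563808 -0.22249527]
```

View pics/w1.png

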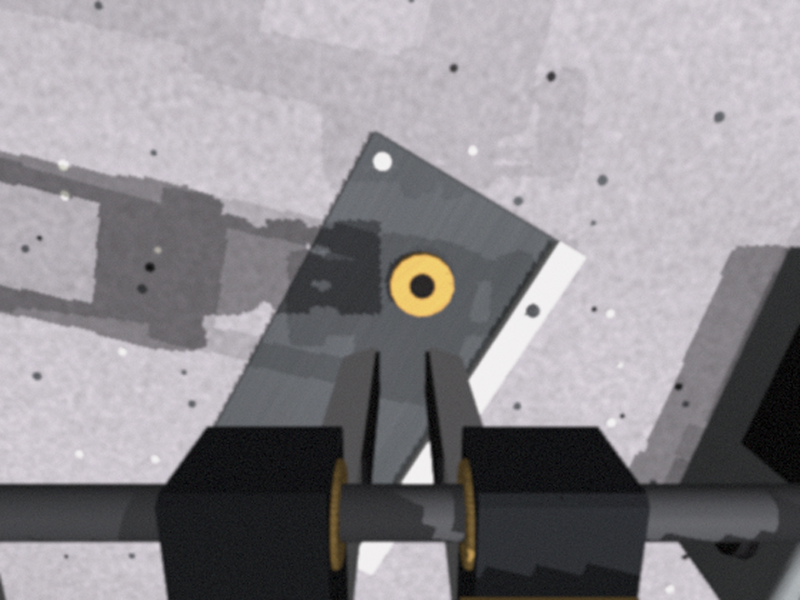

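The wrist view shows the spacer at (422,286), the plate's +y corners at (375,131) and (556,240), and the fingertips at about (404,352).

```bash
python3 - <<'E'
from h import *
s=robot.observe()
k=lambda u,v:((u+.5)*.7-.5,(v+.5)*.7-.5)
for n,u,z in(("disc",(422,286),24),("plate -x+y",(375,131),10),("rail inner+y",(560,240),22),("rail outer+y",(586,258),22),("tips",(404,352),205)):
    print(n,wray(k(*u),z,s))
c,S=np.cos(-.2534),np.sin(-.2534);R=np.array([[c,-S],[S,c]])
for p in((-95,150),(50,150),(75,150)):print(R@p+[569,5.8])
E
```

```text
disc [574.22681991  84.2444477   24.        ]
plate -x+y [516.44313194 174.12401977  10.        ]
rail inner+y [655.18083863 139.34144199  22.        ]
rail outer+y [676.38789454 132.48103894  22.        ]
tips [556.62683667  99.28991287 205.        ]
[514.63828706 174.82604582]
[655.00780625 138.47500618]
[679.20944749 132.20758555]
```

```bash
python3 -m handwheel '0.34 -0.78 0 0 0 0; 0 0 0.7 0 0 0; 0 0 1 0 0 0; 0 0 1 0 0 0; 0 0 1 0 0 0; 0 0 0.6 0 0 0; 0 0 0.3 0 0 0; 0 0 0 0 0 0; 0 0 0 0 0 0'
python3 - <<'E'
from h import *
s=robot.observe(); print(s['clock'],s['eef_pos'],s['opening'],s['ft_force'])
cv2.imwrite("pics/w2.png",cv2.resize(robot.camera("wrist")[:,:,::-1],(800,600),interpolation=cv2.INTER_CUBIC))
E
```

```text
clock: 2.9
eef_pos: [563.7, 123.8, 221.2]
ee_rot: [[0.963, 0.269, 0.001], [0.269, -0.963, -0.0], [0.0, 0.0, -1.0]]
ft_force: [-0.2, 0.0, 1.4]
opening: 0.171
2.9 [563.70505831 123.78990142 221.23284567] 0.1710893709701944 [-0.22375512  0.04308745  1.37728619]
```

View pics/w2.png

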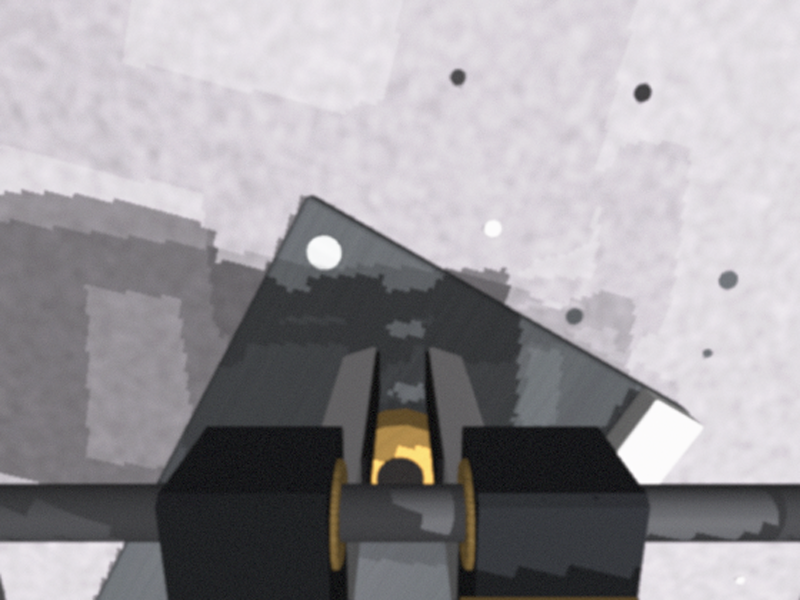

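```bash
python3 -m handwheel '0 0 0.17 0 0 0; 0 0 0 0 0 0; 0 0.15 0 0 0 0; 0 0.1 0 0 0 0; 0 0.1 0 0 0 0; 0 0.1 0 0 0 0; 0 0.15 0 0 0 0; 0 0.15 0 0 0 0; 0 0.15 0 0 0 0; 0 0.15 0 0 0 0; 0 0.1 0 0 0 0; 0 0 0 0 0 0'
python3 - <<'E'
from h import *
s=robot.observe(); print(s['clock'],s['eef_pos'],s['opening'],s['ft_force'])
for n,(y,x) in (("top",(160,185)),("scene",(175,220))):
    a=robot.camera(n)[y:y+120,x:x+155,::-1];cv2.imwrite(f"pics/{n}3.png",cv2.resize(a,None,fx=5,fy=5,interpolation=cv2.INTER_CUBIC))
E
```

```text
clock: 3.95
eef_pos: [575.8, 79.1, 213.7]
ee_rot: [[0.963, 0.269, -0.0], [0.269, -0.963, -0.001], [-0.0, 0.001, -1.0]]
ft_force: [0.5, -0.3, -0.1]
opening: 0.171
3.95 [575.84072029  79.08101176 213.73301084] 0.17069047600828258 [ 0.45750468 -0.33401661 -0.14089515]
```

View pics/scene3.png

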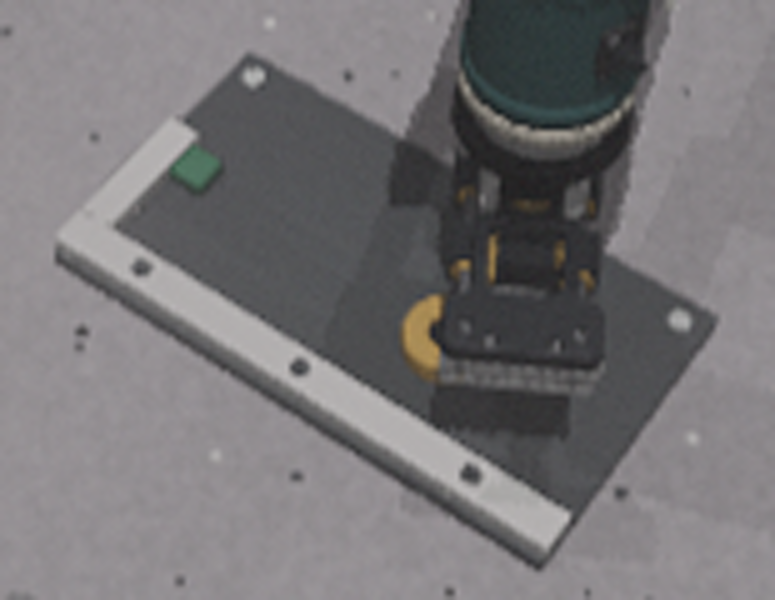

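The spacer is moving ahead of the fingers; its left edge in the scene crop is at about (402,335). Continuing toward the rail.

```bash
python3 -m handwheel '0 0.1 0 0 0 0; 0 0.15 0 0 0 0; 0 0.15 0 0 0 0; 0 0.15 0 0 0 0; 0 0.15 0 0 0 0; 0 0.15 0 0 0 0; 0 0.1 0 0 0 0; 0 0.1 0 0 0 0; 0 0.05 0 0 0 0; 0 0.05 0 0 0 0; 0 0 0 0 0 0'
python3 - <<'E'
from h import *
s=robot.observe(); print(s['clock'],s['eef_pos'],s['opening'],s['ft_force'])
for n,(y,x) in (("top",(160,185)),("scene",(175,220))):
    a=robot.camera(n)[y:y+120,x:x+155,::-1];cv2.imwrite(f"pics/{n}4.png",cv2.resize(a,None,fx=5,fy=5,interpolation=cv2.INTER_CUBIC))
E
```

```text
clock: 4.97
eef_pos: [588.1, 35.5, 213.9]
ee_rot: [[0.963, 0.27, 0.0], [0.27, -0.963, -0.0], [0.0, 0.0, -1.0]]
ft_force: [0.3, 0.8, -0.3]
opening: 0.172
4.9667 [588.11244179  35.5002498  213.87346389] 0.1718596839325301 [ 0.29743098  0.80324828 -0.25692838]
```

View pics/scene4.png

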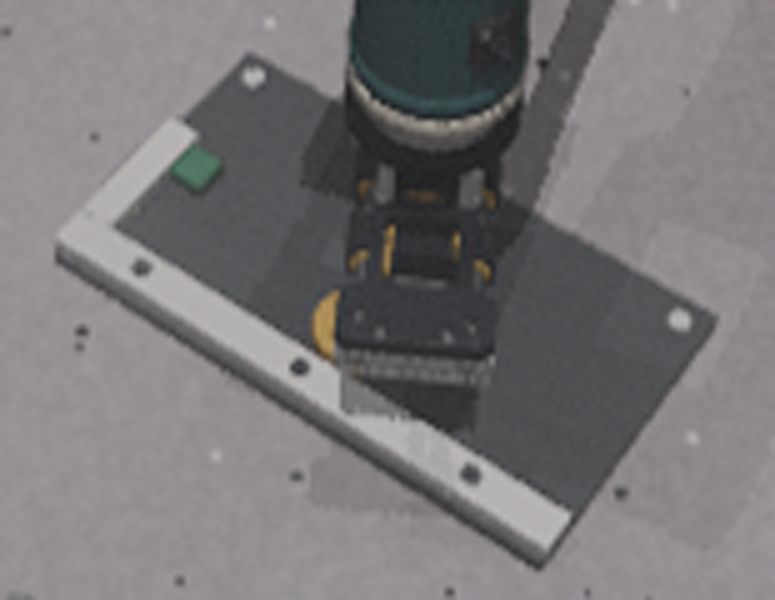

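View pics/top4.png

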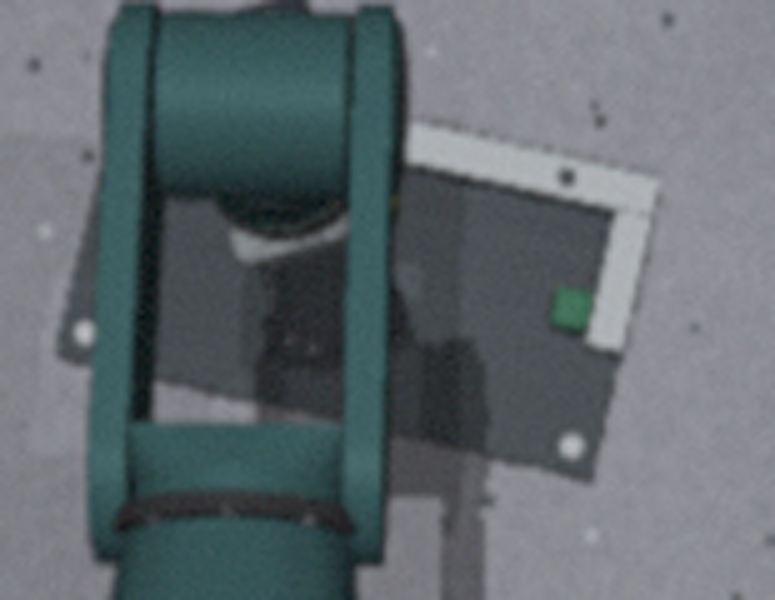

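The spacer is close to the rail, with a few mm left by the arithmetic. I'll advance gently and read the force.

```bash
python3 -m handwheel '0 0.05 0 0 0 0; 0 0.05 0 0 0 0; 0 0.03 0 0 0 0; 0 0 0 0 0 0'; python3 -m handwheel '0 0.03 0 0 0 0; 0 0.03 0 0 0 0; 0 0 0 0 0 0'
```

```text
clock: 5.4
eef_pos: [589.5, 30.7, 213.9]
ee_rot: [[0.963, 0.27, 0.0], [0.27, -0.963, -0.0], [0.0, 0.0, -1.0]]
ft_force: [-0.5, 0.4, 0.2]
opening: 0.168
clock: 5.65
eef_pos: [589.9, 28.7, 213.9]
ee_rot: [[0.963, 0.27, -0.001], [0.27, -0.963, 0.001], [-0.001, -0.001, -1.0]]
ft_force: [-1.1, 1.8, 0.8]
opening: 0.169
```

```bash
python3 -m handwheel '0.03 0.03 0 0 0 0; 0 0 0 0 0 0; 0 0 0 0 0 0'; python3 -m handwheel '0.03 0.03 0 0 0 0; 0 0 0 0 0 0; 0 0 0 0 0 0'
python3 - <<'E'
from h import *
s=robot.observe(); print(s['clock'],s['eef_pos'],s['ft_force'])
a=robot.camera("scene")[220:280,255:335,::-1];cv2.imwrite("pics/s5.png",cv2.resize(a,None,fx=10,fy=10,interpolation=cv2.INTER_CUBIC))
E
```

```text
clock: 5.9
eef_pos: [590.8, 28.3, 213.7]
ee_rot: [[0.963, 0.27, -0.004], [0.27, -0.963, 0.002], [-0.003, -0.003, -1.0]]
ft_force: [-5.1, 2.7, 2.7]
opening: 0.173
clock: 6.15
eef_pos: [591.6, 27.9, 213.6]
ee_rot: [[0.963, 0.27, -0.007], [0.27, -0.963, 0.003], [-0.006, -0.005, -1.0]]
ft_force: [-6.6, 4.3, 4.5]
opening: 0.17
6.15 [591.5541865   27.94110205 213.62637329] [-6.59868506  4.2848121   4.54750293]
```

View pics/s5.png

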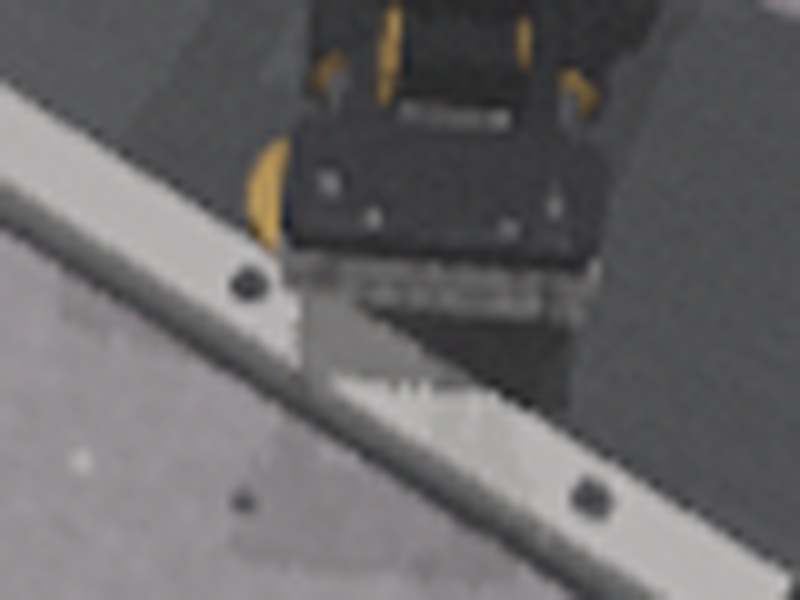

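The rail contact reads about 8 N, and the spacer sits against the rail at (265,200) in the crop. Next I drag along fixture -y, which is tool (-0.5, 0.866).

```bash
python3 -m handwheel '-0.03 0.05 0 0 0 0; -0.05 0.087 0 0 0 0; -0.05 0.087 0 0 0 0; -0.05 0.087 0 0 0 0; -0.05 0.087 0 0 0 0; -0.05 0.087 0 0 0 0; 0 0 0 0 0 0'
python3 - <<'E'
from h import *
s=robot.observe(); p=s['eef_pos'];c,S=np.cos(-.2534),np.sin(-.2534);R=np.array([[c,-S],[S,c]])
print(s['clock'],p,R.T@(p[:2]-[569,5.8]),R.T@s['ft_force'][:2])
E
```

```text
clock: 6.78
eef_pos: [585.9, 6.2, 213.7]
ee_rot: [[0.963, 0.27, -0.006], [0.27, -0.963, 0.004], [-0.005, -0.005, -1.0]]
ft_force: [-7.3, 5.2, 5.8]
opening: 0.172
6.7833 [585.93448572   6.20738837 213.66987463] [16.29156295  4.63980049] [-8.34393531  3.20811114]
```

```bash
python3 -m handwheel '-0.06 0.08 0 0 0 0; -0.07 0.122 0 0 0 0; -0.07 0.122 0 0 0 0; -0.07 0.122 0 0 0 0; -0.07 0.122 0 0 0 0; -0.07 0.122 0 0 0 0; -0.07 0.122 0 0 0 0; 0 0 0 0 0 0'
cat > st.py <<'E'
from h import *
s=robot.observe(); p=s['eef_pos'];c,S=np.cos(-.2534),np.sin(-.2534);R=np.array([[c,-S],[S,c]])
print(s['clock'],p,R.T@(p[:2]-[569,5.8]),R.T@s['ft_force'][:2])
E
cat >> st.py <<'E'
a=robot.camera("scene")[185:265,220:325,::-1];import sys;cv2.imwrite(sys.argv[1],cv2.resize(a,None,fx=7.5,fy=7.5,interpolation=cv2.INTER_CUBIC))
E
python3 st.py pics/s6.png
```

```text
clock: 7.45
eef_pos: [576.3, -30.8, 213.6]
ee_rot: [[0.963, 0.27, -0.006], [0.27, -0.963, 0.003], [-0.005, -0.004, -1.0]]
ft_force: [-6.1, 3.7, 4.4]
opening: 0.175
7.45 [576.30991864 -30.78288025 213.6472793 ] [ 16.24769307 -33.58205633] [-6.84388468  2.078926  ]
```

View pics/s6.png

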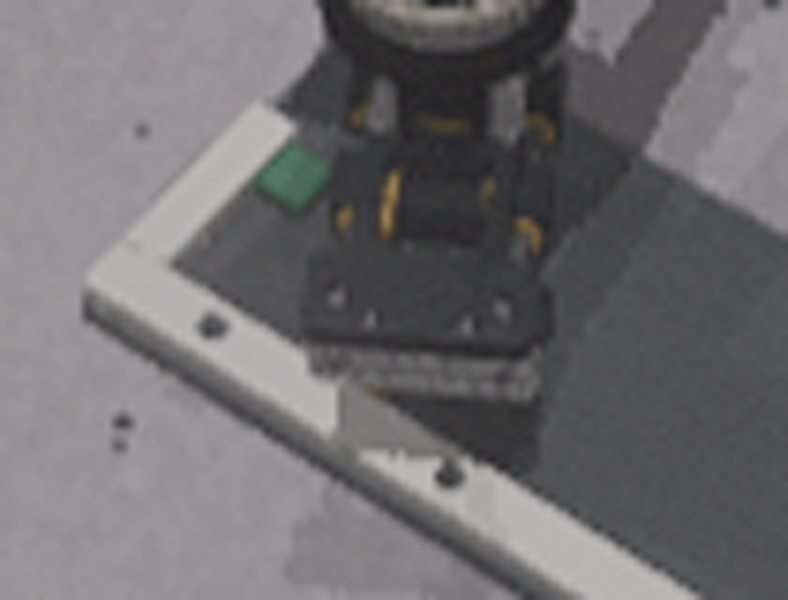

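A sliver of spacer shows at (372,390) against the rail, the x position is steady and the force is about 7 N. Continuing.

```bash
python3 -m handwheel '-0.06 0.1 0 0 0 0; -0.07 0.122 0 0 0 0; -0.07 0.122 0 0 0 0; -0.07 0.122 0 0 0 0; -0.07 0.122 0 0 0 0; -0.06 0.1 0 0 0 0; -0.05 0.087 0 0 0 0; 0 0 0 0 0 0'
python3 st.py pics/s7.png
```

```text
clock: 8.17
eef_pos: [567.4, -65.3, 213.6]
ee_rot: [[0.963, 0.27, -0.006], [0.27, -0.963, 0.003], [-0.005, -0.005, -1.0]]
ft_force: [-6.2, 4.8, 4.8]
opening: 0.171
8.1667 [567.39575632 -65.31430997 213.62677533] [ 16.27511853 -69.24549947] [-7.19288387  3.08245351]
```

View pics/s7.png

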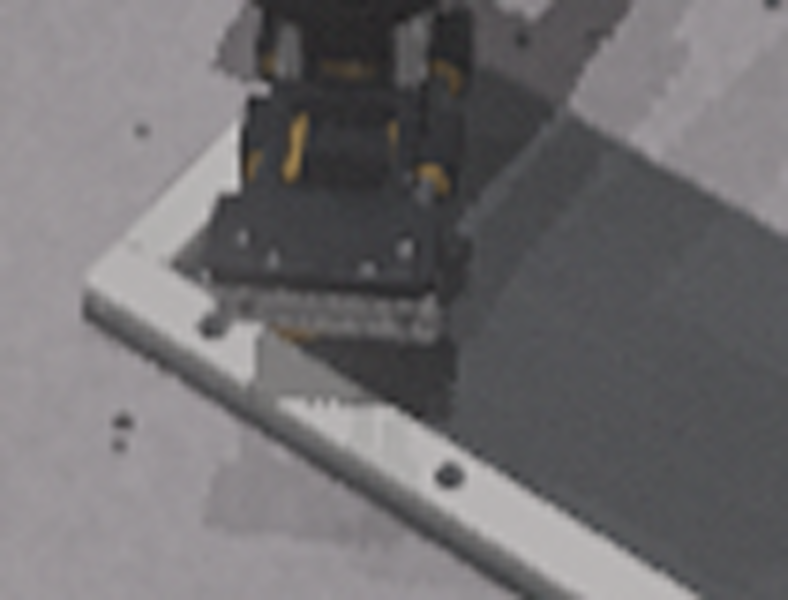

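```bash
python3 -m handwheel '-0.05 0.087 0 0 0 0; -0.04 0.07 0 0 0 0; -0.03 0.052 0 0 0 0; 0 0 0 0 0 0'; python3 -m handwheel '-0.03 0.052 0 0 0 0; -0.02 0.035 0 0 0 0; 0 0 0 0 0 0';python3 -m handwheel '-0.02 0.035 0 0 0 0; 0 0 0 0 0 0'
python3 st.py pics/s8.png
```

```text
clock: 8.55
eef_pos: [565.1, -74.3, 213.6]
ee_rot: [[0.963, 0.27, -0.006], [0.27, -0.963, 0.004], [-0.004, -0.005, -1.0]]
ft_force: [-7.0, 5.8, 4.3]
opening: 0.176
clock: 8.8
eef_pos: [564.1, -78.1, 213.7]
ee_rot: [[0.963, 0.27, -0.006], [0.27, -0.963, 0.004], [-0.005, -0.005, -1.0]]
ft_force: [-5.8, 5.6, 4.6]
opening: 0.173
clock: 8.97
eef_pos: [563.8, -79.4, 213.6]
ee_rot: [[0.963, 0.27, -0.006], [0.27, -0.963, 0.005], [-0.004, -0.006, -1.0]]
ft_force: [-4.3, 5.9, 5.3]
opening: 0.17
8.9667 [563.79157636 -79.41450791 213.62160881] [ 16.32091058 -83.79897322] [-5.68603859  4.65373496]
```

```bash
python3 -m handwheel '-0.02 0.035 0 0 0 0; 0 0 0 0 0 0; 0 0 0 0 0 0'; python3 -m handwheel '-0.02 0.035 0 0 0 0; 0 0 0 0 0 0; 0 0 0 0 0 0';
python3 st.py pics/s9.png
```

```text
clock: 9.27
eef_pos: [563.6, -80.0, 213.7]
ee_rot: [[0.963, 0.27, -0.005], [0.27, -0.963, 0.007], [-0.003, -0.008, -1.0]]
ft_force: [-5.1, 9.4, 5.5]
opening: 0.173
clock: 9.52
eef_pos: [563.4, -80.7, 213.7]
ee_rot: [[0.963, 0.271, -0.004], [0.271, -0.963, 0.01], [-0.001, -0.01, -1.0]]
ft_force: [-3.7, 11.0, 5.6]
opening: 0.172
9.5167 [563.42251163 -80.70405822 213.71425179] [ 16.28691785 -85.13986594] [-6.32016219  9.68673916]
```

View pics/s9.png

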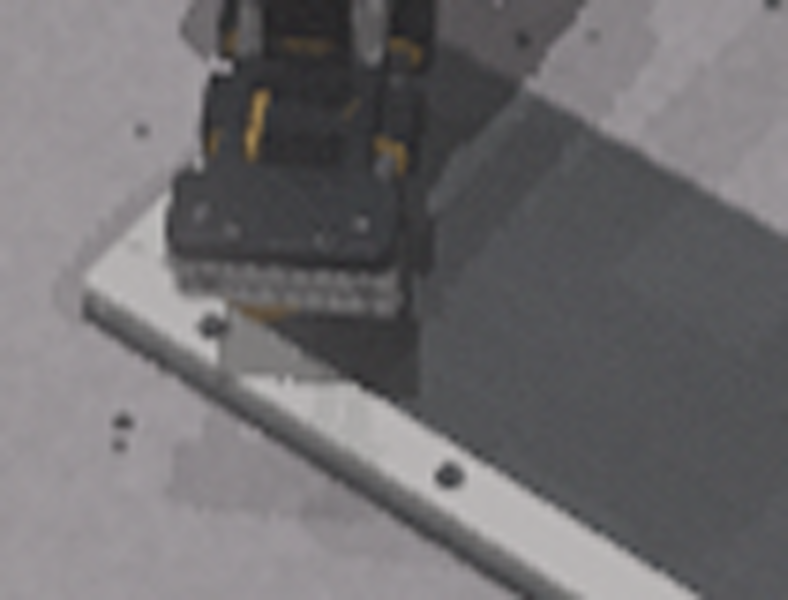

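The y force climbs to 9.7 N with the motion stalled at the predicted spot, so the spacer is at the end stop. One small firm push, then back straight off and up.

```bash
python3 -m handwheel '-0.02 0.05 0 0 0 0; 0 0 0 0 0 0; 0 0 0 0 0 0'; python3 -m handwheel '0 -0.05 0 0 0 0; 0 -0.1 0 0 0 0; 0 -0.2 0 0 0 0; 0 -0.4 0 0 0 0; 0 -0.4 0 0 0 0; 0 0 -0.5 0 0 0; 0 0 -1 0 0 0; 0 0 -1 0 0 0; 0 0 -1 0 0 0; 0 0 -0.5 0 0 0; 0 0 0 0 0 0'
python3 st.py pics/s10.png
python3 - <<'E'
from h import *
s=robot.observe(); print(s['clock'],s['eef_pos'],s['ft_force'])
cv2.imwrite("pics/w10.png",cv2.resize(robot.camera("wrist")[:,:,::-1],(800,600),interpolation=cv2.INTER_CUBIC))
E
```

```text
clock: 9.82
eef_pos: [563.3, -81.6, 213.7]
ee_rot: [[0.963, 0.271, -0.004], [0.271, -0.962, 0.013], [-0.0, -0.014, -1.0]]
ft_force: [-4.5, 16.9, 5.0]
opening: 0.169
clock: 10.73
eef_pos: [552.5, -42.1, 381.3]
ee_rot: [[0.963, 0.269, 0.014], [0.27, -0.963, -0.004], [0.012, 0.007, -1.0]]
ft_force: [0.5, -0.6, 0.3]
opening: 0.169
10.7333 [552.49196908 -42.13903752 381.33274984] [ -3.96269317 -50.54664644] [ 0.57700679 -0.42237995]
10.7833 [552.09992894 -42.06578597 377.60309962] [ 0.73177277 -0.16820113 -0.44071197]
```

View pics/s10.png

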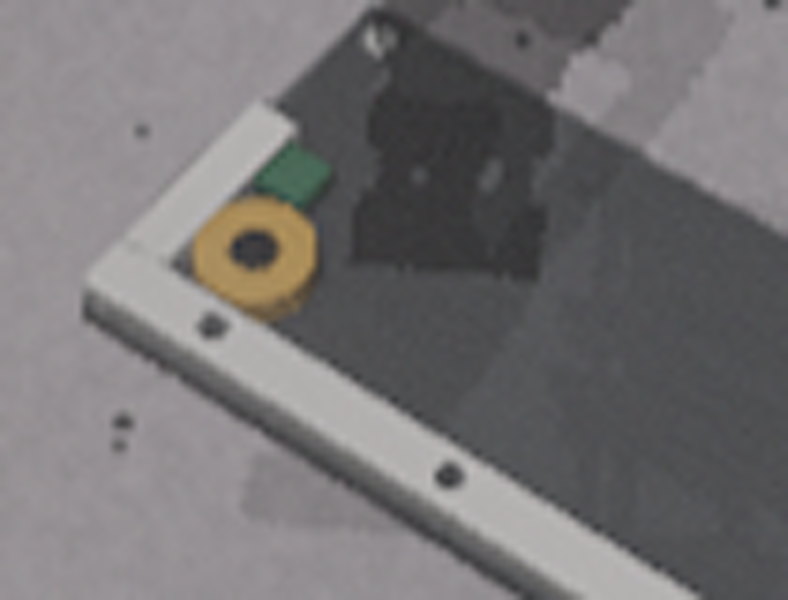

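View pics/w10.png

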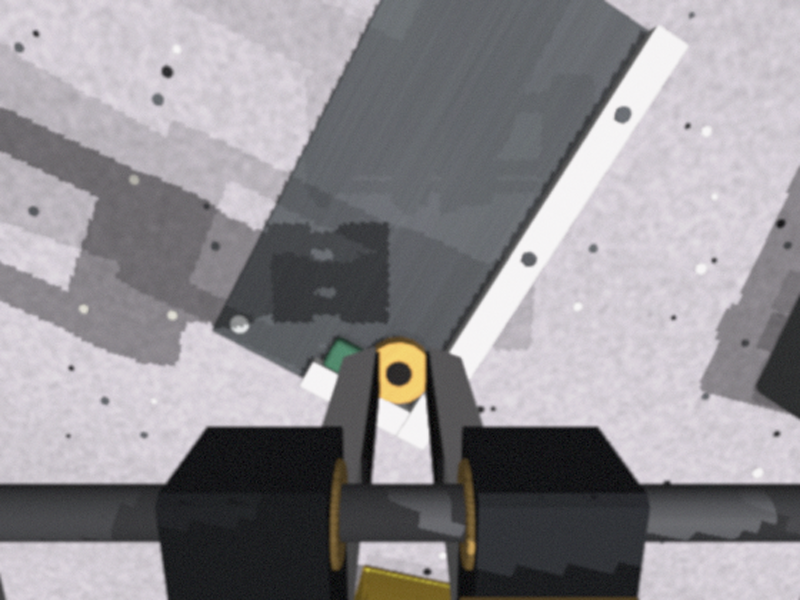

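The spacer sits in the corner, with the lip left untouched: it is at (255,250) in the scene crop and (398,373) in the wrist view. I'll back off and check closely.

```bash
python3 -m handwheel '0 -0.5 0 0 0 0; 0 -1 0 0 0 0; 0 -0.8 0 0 0 0; 0 0 0 0 0 0; 0 0 0 0 0 0; 0 0 0 0 0 0; 0 0 0 0 0 0'
python3 - <<'E'
from h import *
s=robot.observe(); print(s['clock'],s['eef_pos'])
im=robot.camera("wrist"); cv2.imwrite("pics/w11f.png",im[:,:,::-1])
cv2.imwrite("pics/w11.png",cv2.resize(im[:,:,::-1],(800,600),interpolation=cv2.INTER_CUBIC))
cv2.imwrite("pics/t11.png",cv2.resize(robot.camera("top")[170:250,240:345,::-1],None,fx=7.5,fy=7.5,interpolation=cv2.INTER_CUBIC))
q=[569,5.8];c,S=np.cos(-.2534),np.sin(-.2534);R=np.array([[c,-S],[S,c]])
W=lambda x,y,z:[*(R@[x,y]+q),z]
p=ray("scene",(np.array((254.5,249))+.5)/7.5-.5+[220,185],24)
print("scene disc fix",R.T@(p[:2]-q))
E
```

```text
clock: 11.42
eef_pos: [526.9, 46.0, 372.4]
ee_rot: [[0.963, 0.269, -0.002], [0.269, -0.963, -0.001], [-0.002, 0.0, -1.0]]
ft_force: [-0.0, 0.2, 0.2]
opening: 0.171
11.4167 [526.92847395  45.95734721 372.40752196]
scene disc fix [  28.54312797 -107.52503016]
```

View pics/w11.png

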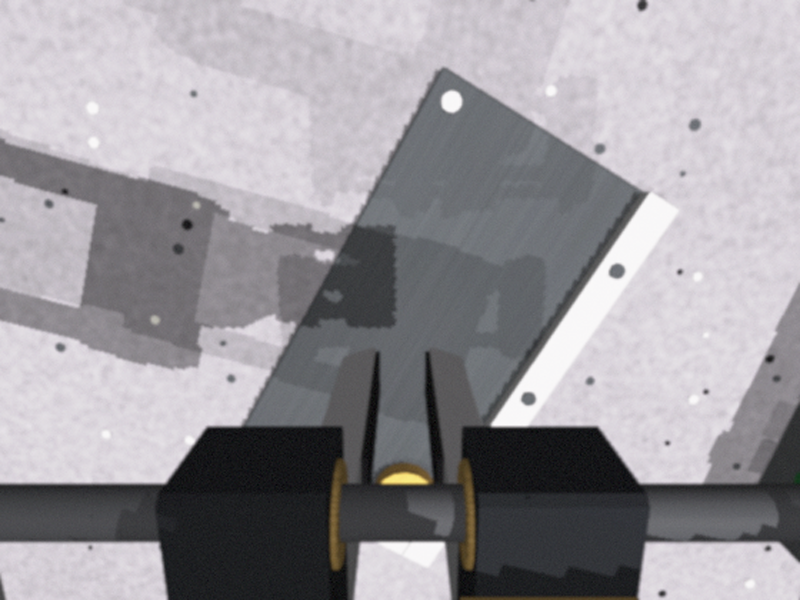

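View pics/t11.png

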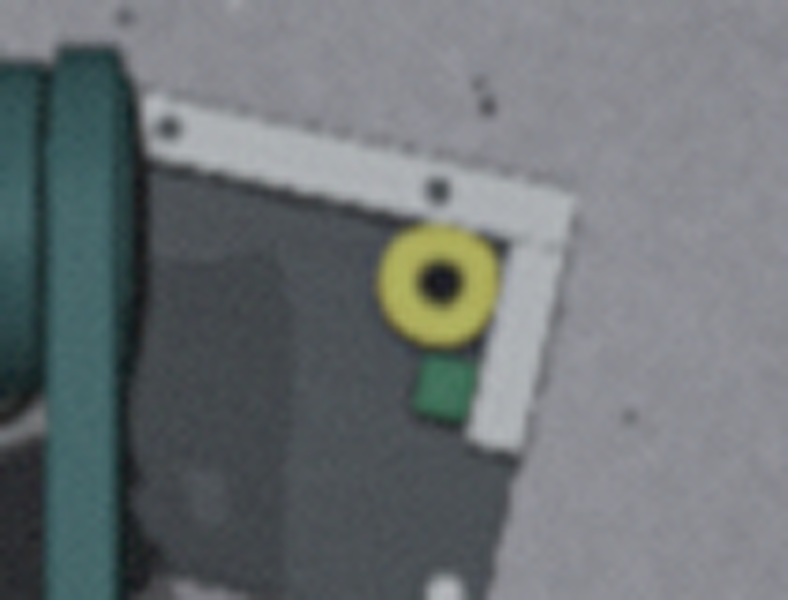

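The top view shows the spacer at (440,283) touching both the rail and the end stop, next to the lip. The scene view measures it at fixture (28.5, -107.5), against the target (28, -108). The hand is clear, so I'm handing in.

```bash
python3 -c "
from bench import robot
print(robot.close_job(), robot.observe()['clock'])"
```

```text
the job is handed in; nothing more can be done
the job is handed in; nothing more can be done
```

The bronze spacer is home in the corner pocket, against both the rail and the end stop, and the job is handed in at about 11.5 s of the 48 s allowed.

**What I did:** With the fingers open 16 mm, I pushed the spacer diagonally until it met the rail, which showed as about 8 N of contact force. I then dragged it along the rail with about 6–8 N of sideways force on it. At the end stop it stalled where predicted, and I finished with a firm push of about 17 N. After that I backed the hand straight off and raised it.

**Last checks:**
- **Seating:** The scene camera put the spacer at fixture (28.5, -107.5) mm, against the target (28, -108). That is within the roughly 2 mm calibration. The top view shows it touching both walls beside the green lip.
- **Hand:** The force read about zero with the fingertips about 170 mm above the table, so the hand is clear.
- **Not checked:** The hand hid most of the spacer during the drag, so staying on the rail is inferred from the steady force and x position. The final wrist view was also mostly blocked by the gripper. I did not re-measure the bystander objects; the hand went nowhere near them.

No checks failed. The top and scene cameras' fixture positions differed by about 2–3 mm, so I used the combined fit.

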